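Drag a glass counting chamber out from under a low shelf with a flat probe

ROBOT

A 6-joint arm with a two-finger parallel gripper is mounted at the origin on a cart in front of the work surface, level with it; the furniture and walls round the work are solid. World frame = base frame: x ahead of the robot, y to its left, z up, the work surface at z = 0. Lengths are in m, angles in rad, forces in N, time in s.
With the tool pointing down it reaches from about 0.375 to 0.9 m from the base axis. Payload 3.1 kg.
Tool frame: the origin (TCP) lies at the very end of the fingers, on their centre line; the grasp point (between the pads) lies 19 mm behind it (grip_depth is the distance from the TCP to the grasp point, in m); z points along the fingers, y is the line along which they close (so a half turn about z gives the same grasp; the last joint's range is limited). The gripper opens to 85 mm and grips with 20 to 120 N. Pads are 22 mm wide; open, the fingers measure 114 mm over their backs; the gripper's body (76 mm by 85 mm) begins 54 mm behind the grasp point. The pads swing forward as they close: fully open they stand 13 mm farther back than shut.
Start: joints at [-1.466, 0.527, 1.433, -0, 1.181, -0.178], TCP at [0.174, -0.6, 0.231] pointing down, gripper open.
Joint ranges: [-3.08, 3.08], [-0.75, 2.2], [0.22, 2.44], [-1.43, 4.57], [0, 2.65], [-2.85, 2.85]. Speed limits (rad/s): [2.79, 2.79, 3.14, 3.14, 3.14, 3.14].

INTERFACE

Orientations are given as a unit quaternion [x, y, z, w].
In Python, from station import * gives the robot as it stands.
- The arm moves only by the tool apply_moves, never from a script. Its argument "plan" is a list of rows, each a list of 7 numbers: the shift along the tool's x, y, z in m, then the turn, a rotation vector about the tool's x, y, z in rad, then the gripper command: -1 is fully open, 1 is shut, values between are in proportion. In form: [[dx, dy, dz, wx, wy, wz, jaw], ...]. A call has 1 to 8 rows; each row shifts and turns the commanded pose from where the row before left it, along the tool's axes as they then stand; what a row does not reach is not made up. A row lasts 1/8 s, in which the tool goes at most 62.5 mm and 10.7 degrees, less where a joint would pass 70% of its speed; a pose out of reach is approached as far as the arm can. A call is refused whole if a number of a shift passes 0.0625 or a number of a turn 0.188, either way. A call with a gripper value outside its range is refused whole. The fingers move at their own pace and stop on an object; "force" is the grip in N (left out, the last holds). Time passes only in rows, so rows that do not move let the fingers close. It gives the time, the measured TCP pose, the force, the opening and the grip force at its end, in the units of the state.
- sense(): the state, without advancing time (a new reading comes with each control period).
- snapshot(name): name is "scene" or "top" or "wrist"; returns the picture (400x640x3 uint8, red, green, blue); there is no depth.
- calibration(name): a dict with "camera_matrix" (3x3 intrinsics, pixels), "k1" (the pictures are not rectified: a ray, as slopes to the right and down, at radius r is drawn at 1 + k1 r^2 times it, then the intrinsics apply), "R" (3x3) and "t" (3): a world point X has camera coordinates R X + t; the wrist camera has in their place "mount" (4x4, takes a point from camera to tool coordinates, whose origin is the TCP and whose axes are the flange's). Camera axes: x right, y down, z forward; pixel columns grow to the right and rows downward; lengths in m; the calibration is good to about 2 mm. A picture is of the moment at which its call begins: read the wrist's pose just before it. calibration takes no time and is no camera call.
- sign_off(): hands the job in; it is judged then, once.
The state is a dict: "t": time; "q": joint angles; "qd": joint speeds; "tau": joint torques, N m; "tcp_pos": TCP position; "tool_rot": TCP orientation; "force": force on the tool from outside, world axes, zero at the start; "ft_torque": the same for the moment, N m; "finger_gap": opening from 0.0 (shut) to 1.0 (fully open); "gripper_force": force on a finger pad.
Only numpy, scipy, OpenCV 4.12 (cv2) and the standard library are available. Lean on these libraries where they do the work, as an engineer would, in place of code of your own. Each camera call takes 0.05 s, during which the arm holds its last target. There are 200 camera calls.

TASK

A glass counting chamber has slid under the low bottle shelf and lies at its back panel, out of reach. Take the flat probe, reach in under the shelf with it, press its rubber end lightly on the glass and drag the chamber slowly out until all of it is a good two centimetres clear of the shelf's front edge, never bearing hard on the glass or the shelf and not disturbing the bottle and vials that stand on it. Then lay the probe down flat on the open worktop, clear of the glass and the shelf.

Things in the scene. Friction and masses are not known exactly. Their poses are not given: they have to be found in the camera images.
- shelf: Low bottle shelf of grey folded sheet, fixed, 114 mm deep, 220 mm wide. Origin on the worktop under its middle. Its open front faces its own -x; a back panel (inner face at own x = +53 mm) and side panels (inner faces at y = +-106 mm) close it. Under it is bare worktop; its top's underside is 44 mm up. Top face 48 mm up, with a thin rail along the front that rises to 68 mm.
- shelf_front (a point): middle of the shelf's front edge (own x = -57 mm), at the lower edge of the hem there: the way in under the shelf is 38 mm high
- chamber: Clear glass counting chamber: a slab 32 mm (own x) by 75 mm (own y) by 6 mm, 45 g; origin in the middle of its underside. It starts flat on the worktop under the shelf, a long side along the back panel and 1 to 8 mm from it: no room for the probe behind it. Friction on the worktop about 0.4, under the rubber about 1.4. 3 to 7 N of press and 20 mm/s drag it; faster it slips; over 15 N breaks it.
- chamber_a (a point): corner of the chamber's underside at own x = +16, y = +37.5 mm
- chamber_b (a point): corner of the chamber's underside at own x = +16, y = -37.5 mm
- chamber_c (a point): corner of the chamber's underside at own x = -16, y = +37.5 mm
- chamber_d (a point): corner of the chamber's underside at own x = -16, y = -37.5 mm
- probe: Flat probe, 140 g, lying on its grip: a grey block with dark ribs, 54 mm (own x) by 22 mm (own y) by 38 mm high; origin in the middle of its underside. Pinched from above at its two end faces (54 mm apart) it is held firmly against tipping. From the +x end a stiff flat steel blade 20 mm wide, 2.5 mm thick, runs along +x to 171 mm, leaving the grip 5 to 8 mm above its underside.
- probe_end (a point): 165 mm along +x from the probe's origin, level with the grip's underside: below the middle of the rubber cross-bar (10 mm thick, 44 mm along own y) under the blade's end. The blade is bent up from the grip by 0 to 0.07 rad, differing each time, so the rubber's underside is 0 to 10 mm above this point: poses do not show it, feel for it. Held 0.07 rad nose down, the grip clears the worktop.
- bottle: round bottle with a screw cap, 44 mm in diameter, 85 mm high, standing on the shelf; origin in the middle of its underside
- vial_dark: dark-capped vial, 32 mm in diameter, 62 mm high, standing on the shelf; origin in the middle of its underside
- vial_pale: pale-capped vial, 30 mm in diameter, 68 mm high, standing on the shelf; origin in the middle of its underside

How it is judged:
On the way:
1. the probe's rubber end is pressed on the chamber while it lies under the shelf (contact force between probe and chamber above 0.5 N and x of chamber in the frame of shelf above -0.03 m), for 0.2 s.
At the end, for the whole second after the job is handed in: The chamber lies flat and still on the worktop with all four corners at least 15 mm in front of the shelf's front edge; the probe lies released, flat and still on the worktop in front of the shelf, not touching the chamber (x of each of chamber_a, chamber_b, chamber_c, chamber_d in the frame of shelf below -0.072 m and height (world z) of chamber between -0.004 and 0.004 m and angle between chamber's own z axis and vertical below 0.08 rad and linear speed of each of chamber, probe below 0.01 m/s and height (world z) of probe between -0.004 and 0.008 m and angle between probe's own z axis and vertical below 0.1 rad and x of each of probe, probe_end in the frame of shelf below -0.06 m and contact force between probe and chamber below 0.05 N).
It fails at once if the probe or the gripper bore on the glass with more than 15 N (contact force between any of probe, the fingers and chamber above 15 N).
It fails at once if the probe or the robot bore on the shelf with more than 15 N (contact force between any of probe, the fingers, the arm and shelf above 15 N).
It fails at once if the chamber was tipped up (angle between chamber's own z axis and vertical above 0.5 rad).
It fails at once if the bottle or a vial on the shelf was shifted by more than 15 mm or tipped (distance of any of bottle, vial_dark, vial_pale from where it was at the start of the episode above 0.015 m or angle between any of bottle, vial_dark, vial_pale's own z axis and vertical above 0.4 rad).
It also fails if it takes over 54 s, if anything falls off the work surface, if the arm or the gripper's body presses on something with over 40 N, if the wrist force passes 120 N, or if a joint passes its speed limit or range.

## Working session

There is one attempt and no reset: what is moved stays moved. The work goes in short steps, Python scripts to look and compute and a tool call to move; the robot and the scene stay as the last step left them, time stands still between calls to the robot, and variables do not carry over. Pictures are saved under pics/ and viewed, at most 10 in all, crops included, and the job is handed in when it is done.

Besides the shell and the picture viewer there is one more tool, called after "Emit:" as name(argument=value, ...) on one line, values as JSON. apply_moves: Moves the arm, as the interface text tells. Its arguments: {"type":"object","properties":{"plan":{"type":"array"},"force":{"type":"number"}},"required":["plan"]}

```bash
mkdir -p pics
cat > h.py <<'E'
from station import *
import numpy as np, cv2
from scipy.spatial.transform import Rotation as R_
def save(n,f):
    im=snapshot(n); cv2.imwrite('pics/'+f,im[:,:,::-1]); return im
def cam(name,s=None):
    c=calibration(name); K=np.array(c["camera_matrix"])
    if name=="wrist":
        T=np.eye(4);T[:3,:3]=R_.from_quat(s["tool_rot"]).as_matrix();T[:3,3]=s["tcp_pos"]
        W=np.linalg.inv(T@np.array(c["mount"]));return K,c["k1"],W[:3,:3],W[:3,3]
    return K,c["k1"],np.array(c["R"]),np.array(c["t"])
def ray(C,u,v,z=0.):
    K,k1,R,t=C; d=np.linalg.solve(K,[u,v,1.])[:2]; p=d.copy()
    for _ in range(20): p=d/(1+k1*(p@p))
    D=R.T@np.r_[p,1]; o=-R.T@t
    return o+D*(z-o[2])/D[2]
def proj(C,X):
    K,k1,R,t=C; c=R@np.array(X)+t; p=c[:2]/c[2]; p=p*(1+k1*(p@p)); return (K@np.r_[p,1])[:2]
E
python3 - <<'E'
from h import *
s=sense();print(s)
save("scene","s0.png");save("top","t0.png")
for n in("scene","top"):print(calibration(n))
print(calibration("wrist"))
E
```

```text
{'t': 0.0, 'q': array([-1.46649309e+00,  5.28537557e-01,  1.43391549e+00, -2.07656338e-05,
        1.18137665e+00, -1.78514937e-01]), 'qd': array([-1.29997613e-03,  1.25597474e-05, -3.97389536e-04, -4.60117899e-04,
        4.76050370e-04, -4.40456575e-05]), 'tau': array([-1.81052306e-03, -4.42357779e+01, -1.78023702e+01, -2.29249581e-04,
        8.24261428e-03,  1.01091572e-05]), 'tcp_pos': array([ 0.17435189, -0.59943823,  0.23028556]), 'tool_rot': array([ 9.90017208e-01,  1.40942103e-01,  3.18998282e-05, -1.11811015e-03]), 'force': array([-1.4386191 , -0.14561198, -0.48548613]), 'ft_torque': array([-0.01426498, -0.03709826, -0.02483668]), 'gripper_force': 0.0, 'finger_gap': 1.0042491969874612}
{'camera_matrix': array([[481.4120872 ,   0.        , 324.77793726],
       [  0.        , 481.4120872 , 201.6529522 ],
       [  0.        ,   0.        ,   1.        ]]), 'k1': -0.07732397082202438, 'R': array([[ 0.57158283, -0.82041091,  0.01479872],
       [-0.46874188, -0.34127051, -0.81474873],
       [ 0.67347911,  0.45875961, -0.57962531]]), 't': array([-0.44402841,  0.24566347,  0.59
[... 268 characters left out ...]
    [-0.97730915, -0.03389435, -0.20908851],
       [ 0.20905406,  0.0045969 , -0.97789328]]), 't': array([-0.18212897,  0.51919822,  0.79706081])}
{'camera_matrix': array([[311.56922755,   0.        , 319.67530837],
       [  0.        , 311.56922755, 199.4040879 ],
       [  0.        ,   0.        ,   1.        ]]), 'k1': -0.018267996970819857, 'mount': array([[ 5.17849849e-04, -9.59811063e-01, -2.80646496e-01,
         7.20126294e-02],
       [ 9.99998668e-01,  6.25648907e-05,  1.63122893e-03,
        -3.76591160e-04],
       [-1.54811296e-03, -2.80646967e-01,  9.59809816e-01,
        -1.43513247e-01],
       [ 0.00000000e+00,  0.00000000e+00,  0.00000000e+00,
         1.00000000e+00]])}
```

View pics/t0.png

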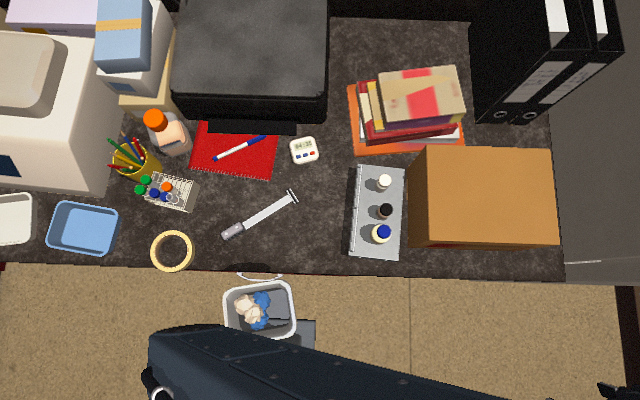

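View pics/s0.png

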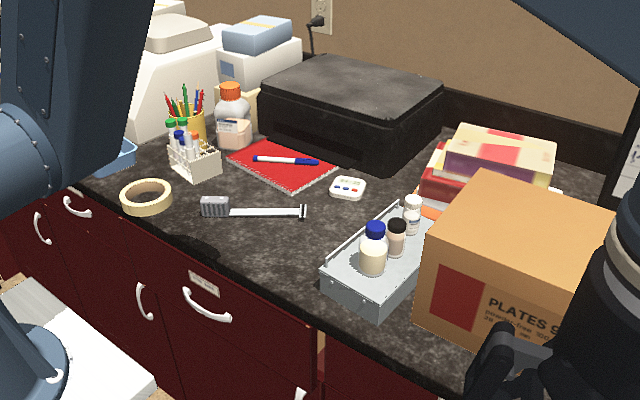

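Run:
```python
import cv2,numpy as np
a=cv2.imread('pics/t0.png')
c1=cv2.resize(a[155:270,335:415],None,fx=5,fy=5,interpolation=cv2.INTER_CUBIC)
c2=cv2.resize(a[180:250,210:310],None,fx=4,fy=4,interpolation=cv2.INTER_CUBIC)
o=np.zeros((575,800,3),np.uint8);o[:,:400]=c1;o[:280,400:]=c2
cv2.imwrite('pics/c0.png',o)
```

```text
(no output)
```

View pics/c0.png

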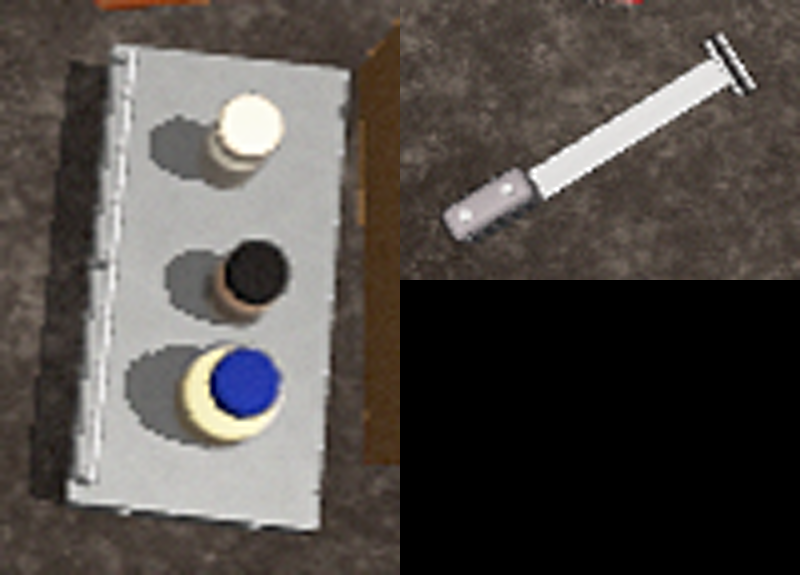

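The crop shows the shelf's top face, back corners at about (405,169) and (399,261), near front corner (349,256). The probe's grip top is centred at about (233,231), and its rubber bar at (293,196).

Run:
```python
from h import *
C=cam("top")
P={k:ray(C,335+x/5,155+y/5,.048) for k,(x,y) in dict(bf=(350,70),bn=(318,528),fn=(68,502),ff=(113,47)).items()}
for k in P:print(k,P[k].round(4))
print(np.linalg.norm(P['bf']-P['bn']),np.linalg.norm(P['fn']-P['bn']),np.linalg.norm(P['ff']-P['bf']))
g=ray(C,210+91/4,180+204/4,.038);e=ray(C,210+332/4,180+64/4,.012)
b0=ray(C,210+137/4,180+184/4,.007)
d=e-g;print('grip',g,'end',e,np.linalg.norm(d[:2]),np.arctan2(d[1],d[0]),b0)
v=P['bf']-P['bn'];print('shelf edge ang',np.arctan2(v[1],v[0]))
v=P['fn']-P['bn'];print('shelf -x ang',np.arctan2(v[1],v[0]))
for n,x,y,z in(('bottle',245,383,.133),('dark',256,272,.110),('pale',250,126,.116)):print(n,ray(C,335+x/5,155+y/5,z))
```

```text
bf [ 0.6111 -0.3757  0.048 ]
bn [ 0.3943 -0.3575  0.048 ]
fn [ 0.4022 -0.2441  0.048 ]
ff [ 0.6186 -0.2623  0.048 ]
0.21761917835823683 0.11370118558032734 0.1135675487750797
grip [0.44978914 0.0253052  0.038     ] end [ 0.54390965 -0.10918152  0.012     ] 0.16415039146155086 -0.960171152679062 [0.46663512 0.0055152  0.007     ]
shelf edge ang -0.08345839230982181
shelf -x ang 1.501453712531032
bottle [ 0.4478459  -0.30887229  0.133     ]
dark [ 0.49925041 -0.31813956  0.11      ]
pale [ 0.56276124 -0.31477947  0.116     ]
```

```bash
cat >> h.py <<'E'
def T_(p,tx,tz):
    T=np.eye(4);tz=np.array(tz,float);tz/=np.linalg.norm(tz);tx=np.array(tx,float);tx-=tz*(tx@tz);tx/=np.linalg.norm(tx)
    T[:3,:3]=np.c_[tx,np.cross(tz,tx),tz];T[:3,3]=p;return T
def now():
    s=sense();T=np.eye(4);T[:3,:3]=R_.from_quat(s["tool_rot"]).as_matrix();T[:3,3]=s["tcp_pos"];return T
def rows(A,B):
    from scipy.linalg import logm,expm
    D=np.linalg.inv(A)@B;L=logm(D).real
    w=np.linalg.norm([L[2,1],L[0,2],L[1,0]]);n=int(np.ceil(max(w/.18,np.linalg.norm(L[:3,3])/.055)))
    S=expm(L/n);r=R_.from_matrix(S[:3,:3]).as_rotvec()
    print(n,"x",np.r_[S[:3,3].round(4),r.round(4)].tolist())
    return B
E
python3 - <<'E'
from h import *
A=now();B=A.copy();B[2,3]=.40
A=rows(A,B)
A=rows(A,T_([.45,.1,.40],[0,1,0],[0,0,-1]))
A=rows(A,T_([.52,0,.12],[0,1,-1],[0,-1,-1]))
E
```

```text
4 x [0.0, -0.0001, -0.0424, -0.0, -0.0, 0.0]
15 x [0.0512, -0.0165, 0.0, -0.0001, -0.0001, -0.0859]
6 x [-0.0008, 0.0117, 0.0508, 0.0, -0.1309, 0.0]
```

Emit:
apply_moves(plan=[[0, 0, -0.0424, 0, 0, 0, -1], [0, 0, -0.0424, 0, 0, 0, -1], [0, 0, -0.0424, 0, 0, 0, -1], [0, 0, -0.0424, 0, 0, 0, -1]])

```text
t: 0.6
tcp_pos: [0.1744, -0.5997, 0.4017]
tool_rot: [0.99, 0.141, 0.0, -0.001]
force: [0.7, 0.2, -1.1]
finger_gap: 0.996
gripper_force: 0.0
```

Emit:
apply_moves(plan=[[0.0512, -0.0165, 0, 0, 0, -0.086, -1], [0.0512, -0.0165, 0, 0, 0, -0.086, -1], [0.0512, -0.0165, 0, 0, 0, -0.086, -1], [0.0512, -0.0165, 0, 0, 0, -0.086, -1], [0.0512, -0.0165, 0, 0, 0, -0.086, -1], [0.0512, -0.0165, 0, 0, 0, -0.086, -1], [0.0512, -0.0165, 0, 0, 0, -0.086, -1], [0.0512, -0.0165, 0, 0, 0, -0.086, -1]])

```text
t: 1.6
tcp_pos: [0.4388, -0.2689, 0.4004]
tool_rot: [0.884, 0.468, -0.0, -0.0]
force: [1.3, -0.2, -0.4]
finger_gap: 0.996
gripper_force: 0.0
```

Emit:
apply_moves(plan=[[0.0512, -0.0165, 0, 0, 0, -0.086, -1], [0.0512, -0.0165, 0, 0, 0, -0.086, -1], [0.0512, -0.0165, 0, 0, 0, -0.086, -1], [0.0512, -0.0165, 0, 0, 0, -0.086, -1], [0.0512, -0.0165, 0, 0, 0, -0.086, -1], [0.0512, -0.0165, 0, 0, 0, -0.086, -1], [0.0512, -0.0165, 0, 0, 0, -0.086, -1]])

```text
t: 2.48
tcp_pos: [0.4489, 0.1018, 0.4005]
tool_rot: [0.705, 0.709, -0.0, -0.0]
force: [0.4, 0.0, -0.6]
finger_gap: 1.0
gripper_force: 0.0
```

Emit:
apply_moves(plan=[[-0.0008, 0.0117, 0.0508, 0, -0.131, 0, -1], [-0.0008, 0.0117, 0.0508, 0, -0.131, 0, -1], [-0.0008, 0.0117, 0.0508, 0, -0.131, 0, -1], [-0.0008, 0.0117, 0.0508, 0, -0.131, 0, -1], [-0.0008, 0.0117, 0.0508, 0, -0.131, 0, -1], [-0.0008, 0.0117, 0.0508, 0, -0.131, 0, -1], [0, 0, 0, 0, 0, 0, -1], [0, 0, 0, 0, 0, 0, -1]])

```text
t: 3.48
tcp_pos: [0.52, 0.0005, 0.1219]
tool_rot: [0.653, 0.654, -0.27, 0.271]
force: [0.3, 0.2, 0.9]
finger_gap: 0.999
gripper_force: 0.0
```

Run:
```python
from h import *
s=sense();print(s['tcp_pos'],s['tool_rot'],s['q'])
im=save("wrist","w0.png");np.save('w0s.npy',np.r_[s['tcp_pos'],s['tool_rot']])
C=cam("wrist",s)
for p in([.402,-.244,.02],[.62,-.262,.02],[.5,-.34,0]):print(proj(C,p))
```

```text
[5.20035688e-01 4.55818021e-04 1.21939974e-01] [ 0.6528651   0.65376862 -0.27003419  0.27098945] [ 0.18508721  0.73713521  1.73369393 -0.91017348  1.07668281  0.80443546]
[231.48447522 240.27591683]
[389.8259298  244.90266282]
[306.61244424 250.04933759]
```

View pics/w0.png

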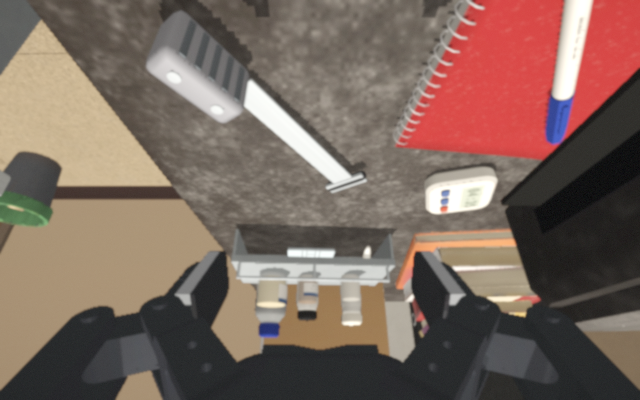

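The shelf shows inverted, open front at rows 225–265. The chamber is the pale slab at about columns 288–335, rows 248–258. I'll zoom in on it.

Run:
```python
import cv2
a=cv2.imread('pics/w0.png')[215:290,220:420]
cv2.imwrite('pics/c1.png',cv2.resize(a,None,fx=4,fy=4,interpolation=cv2.INTER_CUBIC))
```

```text
(no output)
```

View pics/c1.png

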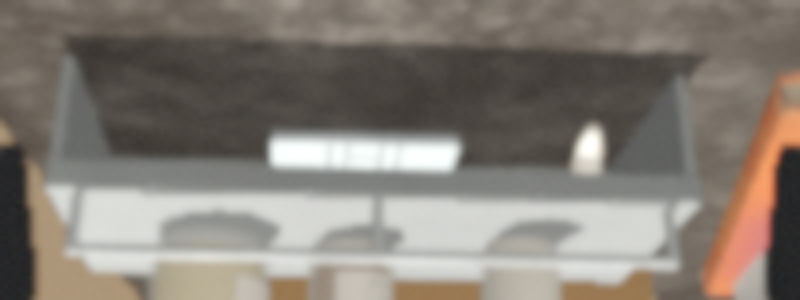

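Run:
```python
from h import *
w=np.load('w0s.npy');C=cam("wrist",dict(tcp_pos=w[:3],tool_rot=w[3:]))
q=lambda x,y,z=0.:ray(C,220+x/4,215+y/4,z)
P=[q(268,133),q(462,136),q(268,140,.006),q(462,142,.006)]
for p in P:print(p.round(4))
print('shelf floor fronts',q(68,45).round(4),q(697,60).round(4))
o=np.array([.5066,-.310]);X=np.array([-.08,-.997]);Y=np.array([.997,-.08])
for p in P:print('own',(p[:2]-o)@X,(p[:2]-o)@Y)
# probe grip seen close
for u,v in((148,65),(185,13),(247,75),(215,120)):print(ray(C,u,v,.038).round(4))
print(ray(C,346,182,.01).round(4))
```

```text
[ 0.4683 -0.3313  0.    ]
[ 0.5475 -0.3349  0.    ]
[ 0.4694 -0.3227  0.006 ]
[ 0.5469 -0.3252  0.006 ]
shelf floor fronts [ 0.4073 -0.2425  0.    ] [ 0.6272 -0.2558  0.    ]
own 0.024276008051045475 -0.03643597496551113
own 0.021590694181589598 0.04282023755215376
own 0.015661315652841734 -0.03606213275885352
own 0.011893981987239365 0.04142964573009901
[0.4334 0.047  0.038 ]
[0.4622 0.0734 0.038 ]
[0.4826 0.0406 0.038 ]
[0.456 0.007 0.038]
[ 0.5472 -0.1108  0.01  ]
```

Run:
```python
from h import *
a=-.960+np.pi/2
rows(now(),T_([.45,.0253,.14],[np.cos(a),np.sin(a),0],[0,0,-1]))
```

```text
7 x [-0.0021, -0.0107, -0.0025, 0.0543, 0.1029, 0.1298]
```

Emit:
apply_moves(plan=[[-0.0021, -0.0107, -0.0025, 0.0543, 0.103, 0.13, -1], [-0.0021, -0.0107, -0.0025, 0.0543, 0.103, 0.13, -1], [-0.0021, -0.0107, -0.0025, 0.0543, 0.103, 0.13, -1], [-0.0021, -0.0107, -0.0025, 0.0543, 0.103, 0.13, -1], [-0.0021, -0.0107, -0.0025, 0.0543, 0.103, 0.13, -1], [-0.0021, -0.0107, -0.0025, 0.0543, 0.103, 0.13, -1], [-0.0021, -0.0107, -0.0025, 0.0543, 0.103, 0.13, -1], [0, 0, 0, 0, 0, 0, -1]])

```text
t: 4.53
tcp_pos: [0.4495, 0.0243, 0.1417]
tool_rot: [0.954, 0.3, 0.001, 0.002]
force: [-0.5, 0.8, -0.5]
finger_gap: 0.998
gripper_force: 0.0
```

Emit:
apply_moves(plan=[[0, 0, 0, 0, 0, 0, -1]])

```text
t: 4.65
tcp_pos: [0.451, 0.025, 0.1401]
tool_rot: [0.954, 0.301, 0.001, 0.002]
force: [-0.1, 1.2, -0.1]
finger_gap: 1.002
gripper_force: 0.0
```

Run:
```python
from h import *
s=sense();print(s['tcp_pos'],s['tool_rot'],s['q'])
save("wrist","w1.png");np.save('w1s.npy',np.r_[s['tcp_pos'],s['tool_rot']])
```

```text
[0.45100113 0.02495874 0.14008897] [9.53525085e-01 3.01308081e-01 5.98504488e-04 1.73068372e-03] [-0.19132789  0.45284561  1.94847798 -0.00367413  0.73756891  0.7700549 ]
```

View pics/w1.png

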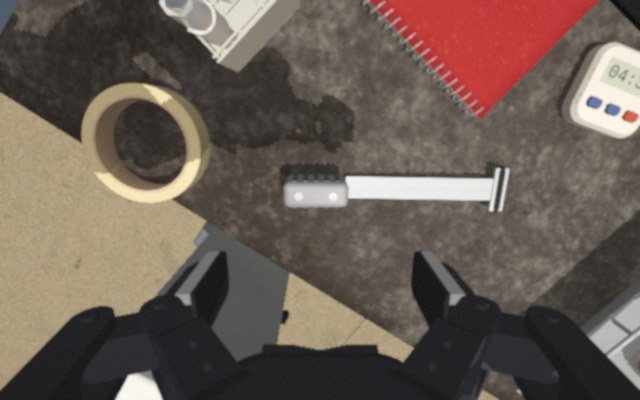

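Run:
```python
from h import *
w=np.load('w1s.npy');C=cam("wrist",dict(tcp_pos=w[:3],tool_rot=w[3:]))
g=ray(C,316,193.5,.038);e=ray(C,499,188.5,.017);b=ray(C,347,188,.008)
print(g,e,b)
d=e-b;print('ang b-e',np.arctan2(d[1],d[0]),np.linalg.norm(d));d=e-g;a=np.arctan2(d[1],d[0]);print('ang g-e',a,np.linalg.norm(d[:2]))
print('grip len',ray(C,347.5,192.5,.038)-ray(C,284.5,194,.038))
T=now();t=a+np.pi/2;print('tx ang',t,np.arctan2(T[1,0],T[0,0]))
for z in (.05,.012):
  T=rows(T,T_([g[0],g[1],z],[np.cos(t),np.sin(t),0],[0,0,-1]))
```

```text
[0.45388907 0.02987089 0.038     ] [ 0.54646703 -0.104103    0.017     ] [0.4675812  0.00515831 0.008     ]
ang b-e -0.9454623298339142 0.13506298160566202
ang g-e -0.9661260760219267 0.16284864919230158
grip len [ 0.03057084 -0.04141271  0.        ]
tx ang 0.6046702507729699 0.6124196408149202
2 x [0.0025, -0.0011, 0.0447, 0.0013, 0.0003, 0.0039]
1 x [0.0, 0.0, 0.038, 0.0, 0.0, 0.0]
```

Emit:
apply_moves(plan=[[0.0036, -0.0018, 0.03, 0.0013, 0, 0.007, -1], [0, 0, 0.03, 0.0013, 0, 0, -1], [0, 0, 0.03, 0, 0, 0, -1], [0, 0, 0.02, 0, 0, 0, -1], [0, 0, 0.018, 0, 0, 0, -1], [0, 0, 0, 0, 0, 0, -1], [0, 0, 0, 0, 0, 0, -1]])

```text
t: 5.58
tcp_pos: [0.4515, 0.0292, 0.0101]
tool_rot: [0.955, 0.298, -0.002, -0.001]
force: [0.7, 0.3, 0.7]
finger_gap: 1.001
gripper_force: 0.0
```

Emit:
apply_moves(plan=[[0, 0, 0, 0, 0, 0, 0.3], [0, 0, 0, 0, 0, 0, 0.6], [0, 0, 0, 0, 0, 0, 1], [0, 0, 0, 0, 0, 0, 1], [0, 0, 0, 0, 0, 0, 1], [0, 0, 0, 0, 0, 0, 1]], force=80)

```text
t: 6.32
tcp_pos: [0.4514, 0.0288, 0.0109]
tool_rot: [0.955, 0.297, -0.001, -0.001]
force: [0.1, 0.5, 6.2]
finger_gap: 0.617
gripper_force: 84.3
```

Run:
```python
from h import *
A=now();B=A.copy();B[2,3]+=.06
tx=[np.cos(.08),-np.sin(.08),0]
d=np.array([-.08,-.997,0]);d/=np.linalg.norm(d)
A=B
B=T_([.530,-.028,.05],tx,np.array([0,0,-1.])*np.cos(.07)-d*np.sin(.07))
print(B.round(3));rows(A,B)
```

```text
[[ 0.997 -0.08   0.006  0.53 ]
 [-0.08  -0.994  0.07  -0.028]
 [ 0.    -0.07  -0.998  0.05 ]
 [ 0.     0.     0.     1.   ]]
4 x [0.0139, 0.0205, 0.0047, 0.0164, 0.0066, 0.1707]
```

Emit:
apply_moves(plan=[[0, 0, -0.02, 0, 0, 0, 1], [0, 0, -0.04, 0, 0, 0, 1], [0, 0, 0, 0, 0, 0, 1], [0, 0, 0, 0, 0, 0, 1]])

```text
t: 6.82
tcp_pos: [0.4509, 0.0287, 0.0698]
tool_rot: [0.955, 0.297, -0.002, -0.001]
force: [-0.7, 0.1, -2.3]
finger_gap: 0.621
gripper_force: 84.3
```

Emit:
apply_moves(plan=[[0.0139, 0.0205, 0.0047, 0.0164, 0.0066, 0.1707, 1], [0.0139, 0.0205, 0.0047, 0.0164, 0.0066, 0.1707, 1], [0.0139, 0.0205, 0.0047, 0.0164, 0.0066, 0.1707, 1], [0.0139, 0.0205, 0.0047, 0.0164, 0.0066, 0.1707, 1], [0, 0, 0, 0, 0, 0, 1], [0, 0, 0, 0, 0, 0, 1], [0, 0, 0, 0, 0, 0, 1]])

```text
t: 7.7
tcp_pos: [0.5284, -0.0268, 0.0484]
tool_rot: [0.999, -0.039, -0.001, -0.035]
force: [-0.5, -0.1, -1.1]
finger_gap: 0.614
gripper_force: 84.1
```

Run:
```python
from h import *
s=sense();print(now().round(4),s['force'],s['ft_torque'],s['t'])
save("top","t1.png")
s=sense();print(s['force'],s['ft_torque'],s['t'])
a=cv2.imread('pics/t1.png')[140:270,220:420]
cv2.imwrite('pics/c2.png',cv2.resize(a,None,fx=4,fy=4,interpolation=cv2.INTER_CUBIC))
```

```text
[[ 0.9969 -0.0782  0.0016  0.5284]
 [-0.0781 -0.9944  0.0709 -0.0268]
 [-0.004  -0.0708 -0.9975  0.0484]
 [ 0.      0.      0.      1.    ]] [-0.49917713 -0.11558544 -1.08395672] [-0.00241956 -0.03848821 -0.00848607] 7.7
[ 0.13896873  0.00252818 -1.70061808] [-0.05287237 -0.02752736 -0.02331622] 7.75
```

View pics/c2.png

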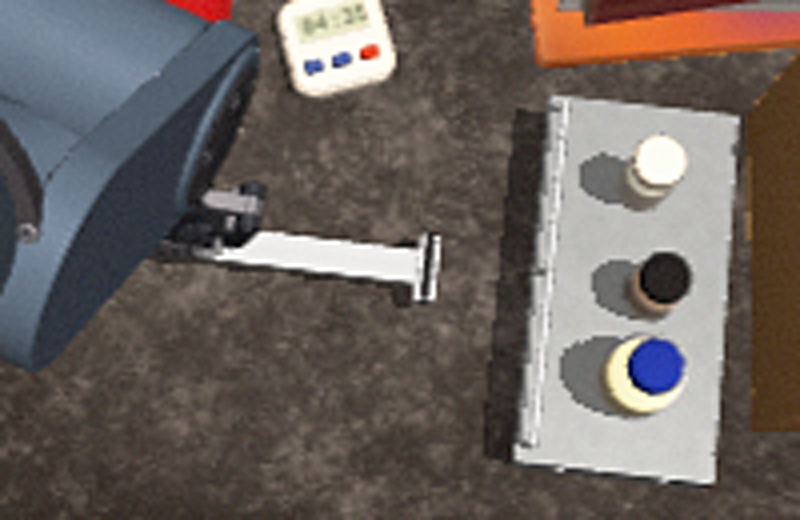

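Emit:
apply_moves(plan=[[0, 0, 0.011, 0, 0, 0, 1], [0, 0, 0.011, 0, 0, 0, 1], [0, 0, 0, 0, 0, 0, 1], [0, 0, 0, 0, 0, 0, 1]])

```text
t: 8.25
tcp_pos: [0.5297, -0.0263, 0.0265]
tool_rot: [0.999, -0.04, 0.0, -0.035]
force: [-0.7, 0.4, -1.4]
finger_gap: 0.617
gripper_force: 84.1
```

Run:
```python
from h import *
C=cam("top");p=ray(C,220+427/4,140+267/4,.04);print('tip',p)
o=np.array([.5066,-.310]);print('own',(p[:2]-o)@[-.08,-.997],(p[:2]-o)@[.997,-.08])
s=sense();print(s['tcp_pos'],s['force'],s['ft_torque'],s['t'])
```

```text
tip [ 0.51445693 -0.19165819  0.04      ]
own -0.11861534104097717 -0.0016339903911495872
[ 0.52973072 -0.02625633  0.02654914] [-0.69683801  0.35061056 -1.42463672] [-0.01066619 -0.07729132  0.00233315] 8.25
```

Emit:
apply_moves(plan=[[0, 0, 0.002, 0, 0, 0, 1], [0, 0, 0, 0, 0, 0, 1]])

```text
t: 8.5
tcp_pos: [0.5299, -0.0262, 0.0249]
tool_rot: [0.999, -0.04, 0.001, -0.035]
force: [-0.5, -0.2, -1.3]
finger_gap: 0.614
gripper_force: 84.1
```

```bash
cat > f.py <<'E'
from h import *
s=sense();print(s['tcp_pos'].round(4),s['force'].round(2),s['ft_torque'].round(3),round(s['t'],2),R_.from_quat(s["tool_rot"]).as_matrix()[2].round(4))
E
python3 f.py
```

```text
[ 0.5299 -0.0262  0.0249] [-0.52 -0.2  -1.27] [-0.045 -0.009 -0.053] 8.5 [-0.0017 -0.0703 -0.9975]
```

Emit:
apply_moves(plan=[[0, 0, 0.002, 0, 0, 0, 1], [0, 0, 0, 0, 0, 0, 1]])

```text
t: 8.75
tcp_pos: [0.5298, -0.026, 0.0228]
tool_rot: [0.999, -0.04, 0.0, -0.035]
force: [0.1, 0.8, -0.5]
finger_gap: 0.615
gripper_force: 84.1
```

```bash
python3 f.py
```

```text
[ 0.5298 -0.026   0.0228] [ 0.08  0.85 -0.49] [ 0.012  0.009 -0.015] 8.75 [-0.002  -0.0704 -0.9975]
```

Emit:
apply_moves(plan=[[0, 0, 0.0015, 0, 0, 0, 1], [0, 0, 0, 0, 0, 0, 1]])

```text
t: 9.0
tcp_pos: [0.5298, -0.0259, 0.0212]
tool_rot: [0.999, -0.04, 0.0, -0.035]
force: [-0.2, -0.1, -0.8]
finger_gap: 0.616
gripper_force: 84.1
```

```bash
python3 f.py
```

```text
[ 0.5298 -0.0259  0.0212] [-0.21 -0.11 -0.8 ] [-0.024  0.005  0.063] 9.0 [-0.0021 -0.0704 -0.9975]
```

Emit:
apply_moves(plan=[[0, 0, 0.0015, 0, 0, 0, 1], [0, 0, 0, 0, 0, 0, 1]])

```text
t: 9.25
tcp_pos: [0.5298, -0.0258, 0.0197]
tool_rot: [0.999, -0.04, 0.0, -0.035]
force: [0.3, -0.1, -0.9]
finger_gap: 0.619
gripper_force: 84.1
```

```bash
python3 f.py
```

```text
[ 0.5298 -0.0258  0.0197] [ 0.31 -0.05 -0.91] [0.003 0.06  0.048] 9.25 [-0.0021 -0.0704 -0.9975]
```

Emit:
apply_moves(plan=[[0, 0, 0.0015, 0, 0, 0, 1], [0, 0, 0, 0, 0, 0, 1]])

```text
t: 9.5
tcp_pos: [0.5297, -0.0257, 0.0182]
tool_rot: [0.999, -0.04, 0.0, -0.035]
force: [0.8, -0.1, -0.7]
finger_gap: 0.619
gripper_force: 84.1
```

```bash
python3 f.py
```

```text
[ 0.5297 -0.0257  0.0182] [ 0.77 -0.13 -0.68] [-0.002  0.017  0.016] 9.5 [-0.0022 -0.0704 -0.9975]
```

Still free at 18.2 mm, so I'll continue.

Emit:
apply_moves(plan=[[0, 0, 0.0012, 0, 0, 0, 1], [0, 0, 0, 0, 0, 0, 1]])

```text
t: 9.75
tcp_pos: [0.5299, -0.0257, 0.0173]
tool_rot: [0.999, -0.04, 0.001, -0.035]
force: [-0.2, 0.2, 0.2]
finger_gap: 0.615
gripper_force: 84.3
```

```bash
python3 f.py
```

```text
[ 0.5299 -0.0257  0.0173] [-0.17  0.16  0.21] [-0.278  0.07  -0.078] 9.75 [-0.0016 -0.0702 -0.9975]
```

Emit:
apply_moves(plan=[[0, 0, 0.0012, 0, 0, 0, 1], [0, 0, 0, 0, 0, 0, 1]])

```text
t: 10.0
tcp_pos: [0.5301, -0.0256, 0.0167]
tool_rot: [0.999, -0.04, 0.001, -0.035]
force: [-1.4, 1.1, 6.0]
finger_gap: 0.615
gripper_force: 85.0
```

```bash
python3 f.py
```

```text
[ 0.5301 -0.0256  0.0167] [-1.36  1.13  6.04] [-0.92   0.354 -0.203] 10.0 [-9.000e-04 -6.970e-02 -9.976e-01]
```

Emit:
apply_moves(plan=[[0, 0, 0.0012, 0, 0, 0, 1], [0, 0, 0, 0, 0, 0, 1]])

```text
t: 10.25
tcp_pos: [0.5302, -0.0256, 0.0162]
tool_rot: [0.999, -0.04, 0.001, -0.035]
force: [-2.7, 2.9, 11.9]
finger_gap: 0.617
gripper_force: 85.7
```

```bash
python3 f.py
```

```text
[ 0.5302 -0.0256  0.0162] [-2.66  2.86 11.85] [-1.557  0.584 -0.356] 10.25 [-2.000e-04 -6.930e-02 -9.976e-01]
```

Emit:
apply_moves(plan=[[0, 0, -0.015, 0, 0, 0, 1], [0, 0.0123, -0.00087, 0, 0, 0, 1], [0, 0.0123, -0.00087, 0, 0, 0, 1], [0, 0.0123, -0.00087, 0, 0, 0, 1], [0, 0.0123, -0.00087, 0, 0, 0, 1], [0, 0, 0, 0, 0, 0, 1]])

```text
t: 11.0
tcp_pos: [0.5259, -0.077, 0.0295]
tool_rot: [0.999, -0.041, 0.001, -0.035]
force: [0.7, 0.4, -1.2]
finger_gap: 0.617
gripper_force: 84.2
```

```bash
python3 f.py
```

```text
[ 0.5259 -0.077   0.0295] [ 0.7   0.43 -1.23] [ 0.023  0.034 -0.009] 11.0 [-0.0018 -0.0703 -0.9975]
```

Emit:
apply_moves(plan=[[0, 0.0123, -0.00087, 0, 0, 0, 1], [0, 0.0123, -0.00087, 0, 0, 0, 1], [0, 0.0123, -0.00087, 0, 0, 0, 1], [0, 0, 0, 0, 0, 0, 1], [0, 0, 0, 0, 0, 0, 1]])

```text
t: 11.62
tcp_pos: [0.5227, -0.1125, 0.0297]
tool_rot: [0.999, -0.04, 0.0, -0.035]
force: [-0.3, 0.4, -1.9]
finger_gap: 0.612
gripper_force: 84.2
```

```bash
python3 f.py
```

```text
[ 0.5227 -0.1125  0.0297] [-0.35  0.37 -1.9 ] [-0.002  0.005 -0.011] 11.62 [-0.0022 -0.0706 -0.9975]
```

Emit:
apply_moves(plan=[[0, 0.0123, -0.00087, 0, 0, 0, 1], [0, 0.0123, -0.00087, 0, 0, 0, 1], [0, 0.0123, -0.00087, 0, 0, 0, 1], [0, 0, 0, 0, 0, 0, 1]])

```text
t: 12.12
tcp_pos: [0.5202, -0.151, 0.0298]
tool_rot: [0.999, -0.041, 0.001, -0.035]
force: [0.0, 0.5, -1.1]
finger_gap: 0.616
gripper_force: 84.2
```

Emit:
apply_moves(plan=[[0, 0.0123, -0.00087, 0, 0, 0, 1], [0, 0.0123, -0.00087, 0, 0, 0, 1], [0, 0, 0, 0, 0, 0, 1], [0, 0, 0, 0, 0, 0, 1]])

```text
t: 12.62
tcp_pos: [0.5178, -0.1739, 0.0297]
tool_rot: [0.999, -0.04, 0.0, -0.035]
force: [-0.2, 1.4, -1.7]
finger_gap: 0.619
gripper_force: 84.2
```

```bash
python3 f.py
python3 - <<'E'
from h import *
s=sense();C=cam("wrist",s);save("wrist","w2.png")
for p in([.402,-.244,.0],[.62,-.262,.0],[.503,-.327,0]):print(proj(C,p))
E
```

```text
[ 0.5178 -0.1739  0.0297] [-0.21  1.39 -1.72] [-0.011 -0.022  0.015] 12.62 [-0.0023 -0.0707 -0.9975]
[438.16590385 384.69777343]
[487.63863882  29.99849953]
[590.40979378 244.16087971]
```

Emit:
apply_moves(plan=[[0, 0, 0.003, 0, 0, 0, 1], [0, 0, 0.0024, 0, 0, 0, 1], [0, 0, 0, 0, 0, 0, 1]])

```text
t: 13.05
tcp_pos: [0.5178, -0.1733, 0.024]
tool_rot: [0.999, -0.04, 0.0, -0.035]
force: [-0.4, 1.1, -1.0]
finger_gap: 0.617
gripper_force: 84.2
```

```bash
python3 f.py
```

```text
[ 0.5178 -0.1733  0.024 ] [-0.35  1.09 -1.04] [-0.033  0.005  0.049] 13.05 [-0.0025 -0.0707 -0.9975]
```

Emit:
apply_moves(plan=[[0, 0, 0.001, 0, 0, 0, 1], [0, 0, 0, 0, 0, 0, 1]])

```text
t: 13.3
tcp_pos: [0.518, -0.1735, 0.0234]
tool_rot: [0.999, -0.04, 0.001, -0.035]
force: [0.3, 0.7, -0.5]
finger_gap: 0.618
gripper_force: 84.2
```

```bash
python3 f.py
```

```text
[ 0.518  -0.1735  0.0234] [ 0.29  0.7  -0.48] [-0.042  0.066  0.027] 13.3 [-0.0018 -0.0703 -0.9975]
```

Emit:
apply_moves(plan=[[0, 0, 0.0008, 0, 0, 0, 1], [0, 0, 0, 0, 0, 0, 1]])

```text
t: 13.55
tcp_pos: [0.5181, -0.1735, 0.023]
tool_rot: [0.999, -0.04, 0.001, -0.035]
force: [-0.2, 1.2, 3.8]
finger_gap: 0.615
gripper_force: 84.8
```

```bash
python3 f.py
```

```text
[ 0.5181 -0.1735  0.023 ] [-0.17  1.22  3.85] [-0.451  0.165 -0.051] 13.55 [-0.0013 -0.07   -0.9975]
```

Emit:
apply_moves(plan=[[0, 0, 0.0002, 0, 0, 0, 1], [0, -0.001, 7e-05, 0, 0, 0, 1], [0, -0.002, 0.00014, 0, 0, 0, 1], [0, -0.002, 0.00014, 0, 0, 0, 1], [0, -0.002, 0.00014, 0, 0, 0, 1]])

```text
t: 14.18
tcp_pos: [0.5195, -0.1673, 0.0226]
tool_rot: [0.999, -0.04, 0.002, -0.034]
force: [-0.4, -3.3, 4.8]
finger_gap: 0.613
gripper_force: 84.9
```

```bash
python3 f.py
```

```text
[ 0.5195 -0.1673  0.0226] [-0.45 -3.3   4.83] [-1.463  0.114  0.016] 14.18 [ 3.000e-04 -6.860e-02 -9.976e-01]
```

Emit:
apply_moves(plan=[[0, -0.002, 0.00014, 0, 0, 0, 1], [0, -0.002, 0.00014, 0, 0, 0, 1], [0, -0.002, 0.00014, 0, 0, 0, 1], [0, -0.002, 0.00014, 0, 0, 0, 1], [0, -0.002, 0.00014, 0, 0, 0, 1]])

```text
t: 14.8
tcp_pos: [0.52, -0.157, 0.0226]
tool_rot: [0.999, -0.04, 0.001, -0.034]
force: [0.3, -2.7, 5.3]
finger_gap: 0.618
gripper_force: 85.1
```

```bash
python3 f.py
```

```text
[ 0.52   -0.157   0.0226] [ 0.31 -2.69  5.33] [-1.639  0.165  0.065] 14.8 [-3.000e-04 -6.900e-02 -9.976e-01]
```

Emit:
apply_moves(plan=[[0, -0.002, 5e-05, 0, 0, 0, 1], [0, -0.002, 0.00014, 0, 0, 0, 1], [0, -0.002, 0.00014, 0, 0, 0, 1], [0, -0.002, 0.00014, 0, 0, 0, 1], [0, -0.002, 0.00014, 0, 0, 0, 1], [0, -0.002, 0.00014, 0, 0, 0, 1], [0, -0.002, 0.00014, 0, 0, 0, 1], [0, -0.002, 0.00014, 0, 0, 0, 1]])

```text
t: 15.8
tcp_pos: [0.5212, -0.1409, 0.0227]
tool_rot: [0.999, -0.04, 0.001, -0.035]
force: [0.7, -2.9, 4.2]
finger_gap: 0.613
gripper_force: 85.1
```

```bash
python3 f.py
```

```text
[ 0.5212 -0.1409  0.0227] [ 0.73 -2.9   4.22] [-1.635  0.229 -0.008] 15.8 [-6.000e-04 -6.930e-02 -9.976e-01]
```

Emit:
apply_moves(plan=[[0, -0.002, 0.00014, 0, 0, 0, 1], [0, -0.002, 0.00014, 0, 0, 0, 1], [0, -0.002, 0.00014, 0, 0, 0, 1], [0, -0.002, 0.00014, 0, 0, 0, 1], [0, -0.002, 0.00014, 0, 0, 0, 1], [0, -0.002, 0.00014, 0, 0, 0, 1], [0, -0.002, 0.00014, 0, 0, 0, 1], [0, -0.002, 0.00014, 0, 0, 0, 1]])

```text
t: 16.8
tcp_pos: [0.5224, -0.1248, 0.0227]
tool_rot: [0.999, -0.04, 0.001, -0.035]
force: [-0.2, -4.4, 5.5]
finger_gap: 0.618
gripper_force: 85.1
```

```bash
python3 f.py
```

```text
[ 0.5224 -0.1248  0.0227] [-0.2  -4.43  5.52] [-1.672  0.159  0.05 ] 16.8 [-7.000e-04 -6.930e-02 -9.976e-01]
```

Emit:
apply_moves(plan=[[0, -0.002, 0.00012, 0, 0, 0, 1], [0, -0.002, 0.00014, 0, 0, 0, 1], [0, -0.002, 0.00014, 0, 0, 0, 1], [0, -0.002, 0.00014, 0, 0, 0, 1], [0, -0.002, 0.00014, 0, 0, 0, 1], [0, -0.002, 0.00014, 0, 0, 0, 1], [0, -0.002, 0.00014, 0, 0, 0, 1], [0, -0.002, 0.00014, 0, 0, 0, 1]])

```text
t: 17.8
tcp_pos: [0.5236, -0.1088, 0.0227]
tool_rot: [0.999, -0.04, 0.001, -0.035]
force: [-0.0, -2.7, 5.0]
finger_gap: 0.62
gripper_force: 85.1
```

Emit:
apply_moves(plan=[[0, -0.002, 0.00014, 0, 0, 0, 1], [0, -0.002, 0.00014, 0, 0, 0, 1], [0, -0.002, 0.00014, 0, 0, 0, 1], [0, -0.002, 0.00014, 0, 0, 0, 1], [0, -0.002, 0.00014, 0, 0, 0, 1], [0, -0.002, 0.00014, 0, 0, 0, 1], [0, -0.002, 0.00014, 0, 0, 0, 1], [0, -0.002, 0.00014, 0, 0, 0, 1]])

```text
t: 18.8
tcp_pos: [0.5248, -0.0928, 0.0227]
tool_rot: [0.999, -0.04, 0.001, -0.035]
force: [-0.2, -3.4, 5.2]
finger_gap: 0.615
gripper_force: 85.1
```

```bash
python3 f.py
```

```text
[ 0.5248 -0.0928  0.0227] [-0.22 -3.36  5.21] [-1.712  0.162  0.018] 18.8 [-0.0011 -0.0695 -0.9976]
```

Emit:
apply_moves(plan=[[0, -0.002, 0.00014, 0, 0, 0, 1], [0, -0.002, 0.00014, 0, 0, 0, 1], [0, -0.002, 0.00014, 0, 0, 0, 1], [0, -0.002, 0.00014, 0, 0, 0, 1], [0, -0.002, 0.00014, 0, 0, 0, 1], [0, -0.002, 0.00014, 0, 0, 0, 1], [0, -0.002, 0.00014, 0, 0, 0, 1], [0, -0.002, 0.00014, 0, 0, 0, 1]])

```text
t: 19.8
tcp_pos: [0.526, -0.0767, 0.0227]
tool_rot: [0.999, -0.04, 0.001, -0.035]
force: [-0.0, -3.5, 6.4]
finger_gap: 0.618
gripper_force: 85.1
```

```bash
python3 f.py
python3 - <<'E'
from h import *
save("top","t2.png")
a=cv2.imread('pics/t2.png')[140:270,220:420]
cv2.imwrite('pics/c3.png',cv2.resize(a,None,fx=4,fy=4,interpolation=cv2.INTER_CUBIC))
E
```

```text
[ 0.526  -0.0767  0.0227] [-0.01 -3.51  6.44] [-1.688  0.154 -0.011] 19.8 [-0.0012 -0.0696 -0.9976]
```

View pics/c3.png

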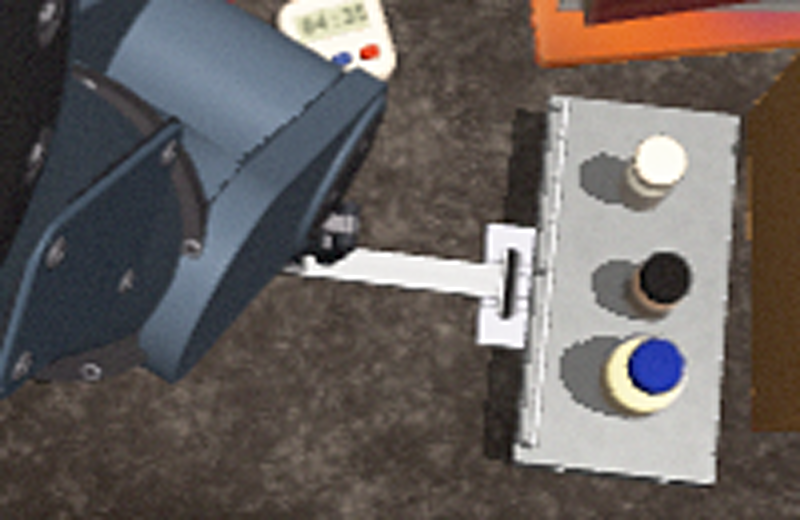

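The glass is following the probe, and its front edge has reached crop column 483. The bottle and vials haven't moved. About 38 mm of dragging is left.

Emit:
apply_moves(plan=[[0, -0.002, 0.00013, 0, 0, 0, 1], [0, -0.002, 0.00014, 0, 0, 0, 1], [0, -0.002, 0.00014, 0, 0, 0, 1], [0, -0.002, 0.00014, 0, 0, 0, 1], [0, -0.002, 0.00014, 0, 0, 0, 1], [0, -0.002, 0.00014, 0, 0, 0, 1], [0, -0.002, 0.00014, 0, 0, 0, 1], [0, -0.002, 0.00014, 0, 0, 0, 1]])

```text
t: 20.85
tcp_pos: [0.5272, -0.0607, 0.0227]
tool_rot: [0.999, -0.04, 0.001, -0.035]
force: [-0.6, -3.1, 6.2]
finger_gap: 0.613
gripper_force: 85.1
```

Emit:
apply_moves(plan=[[0, -0.002, 0.00014, 0, 0, 0, 1], [0, -0.002, 0.00014, 0, 0, 0, 1], [0, -0.002, 0.00014, 0, 0, 0, 1], [0, -0.002, 0.00014, 0, 0, 0, 1], [0, -0.002, 0.00014, 0, 0, 0, 1], [0, -0.002, 0.00014, 0, 0, 0, 1], [0, -0.002, 0.00014, 0, 0, 0, 1], [0, -0.002, 0.00014, 0, 0, 0, 1]])

```text
t: 21.85
tcp_pos: [0.5284, -0.0447, 0.0227]
tool_rot: [0.999, -0.04, 0.001, -0.035]
force: [-0.8, -2.9, 6.3]
finger_gap: 0.616
gripper_force: 85.1
```

Emit:
apply_moves(plan=[[0, -0.002, 0.00014, 0, 0, 0, 1], [0, -0.002, 0.00014, 0, 0, 0, 1], [0, -0.002, 0.00014, 0, 0, 0, 1], [0, 0, 0, 0, 0, 0, 1]])

```text
t: 22.35
tcp_pos: [0.5288, -0.0385, 0.0227]
tool_rot: [0.999, -0.04, 0.0, -0.035]
force: [0.1, -2.4, 6.2]
finger_gap: 0.615
gripper_force: 85.2
```

```bash
python3 f.py
python3 - <<'E'
from h import *
save("top","t3.png")
a=cv2.imread('pics/t3.png')[140:270,220:420]
cv2.imwrite('pics/c4.png',cv2.resize(a,None,fx=4,fy=4,interpolation=cv2.INTER_CUBIC))
E
```

```text
[ 0.5288 -0.0385  0.0227] [ 0.08 -2.42  6.15] [-1.613  0.126  0.024] 22.35 [-0.0018 -0.0699 -0.9975]
```

View pics/c4.png

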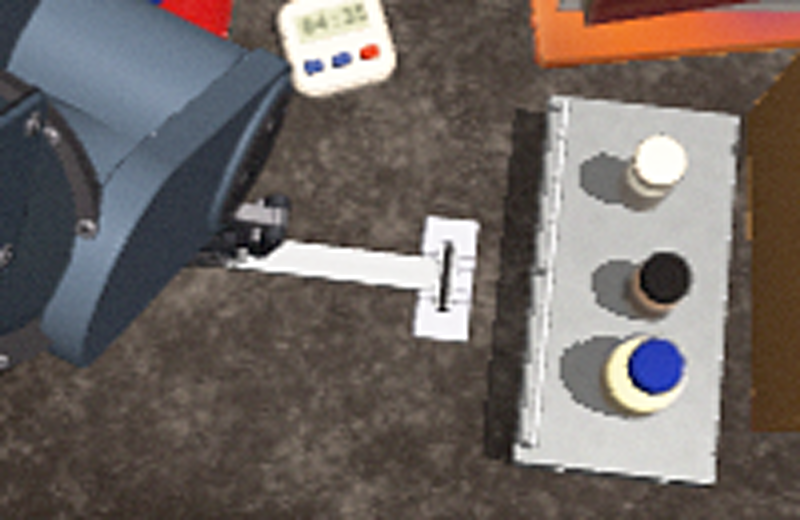

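The whole glass is out. Its back corners are at crop (478,221) and (468,340).

Run:
```python
from h import *
C=cam("top");o=np.array([.5066,-.310])
for x,y in((478,221),(468,340),(428,216),(414,334)):
  p=ray(C,220+x/4,140+y/4,.006);print(p.round(4),'own',(p[:2]-o)@[-.08,-.997],(p[:2]-o)@[.997,-.08])
```

```text
[ 0.5511 -0.2232  0.006 ] own -0.09008265740531735 0.037451173621569814
[ 0.477  -0.2187  0.006 ] own -0.08868779058672875 -0.036830877006886135
[ 0.5532 -0.1923  0.006 ] own -0.1210407058549186 0.0370655745161399
[ 0.4795 -0.1859  0.006 ] own -0.12159302660715023 -0.03692187831483178
```

Emit:
apply_moves(plan=[[0, 0, -0.01, 0, 0, 0, 1], [0, 0, -0.02, 0, 0, 0, 1], [-0.0135, -0.0163, 0, 0, 0, 0, 1], [-0.0135, -0.0163, 0, 0, 0, 0, 1], [-0.0135, -0.0163, 0, 0, 0, 0, 1], [-0.0135, -0.0163, 0, 0, 0, 0, 1], [0, 0, 0, -0.07, 0, 0, 1], [0, 0, 0, 0, 0, 0, 1]])

```text
t: 23.4
tcp_pos: [0.4792, 0.0303, 0.0571]
tool_rot: [0.999, -0.038, -0.001, -0.001]
force: [-0.2, 0.1, -1.6]
finger_gap: 0.618
gripper_force: 84.4
```

Emit:
apply_moves(plan=[[0, 0, 0, 0, 0, 0, 1], [0, 0, 0, 0, 0, 0, 1]])

```text
t: 23.65
tcp_pos: [0.4802, 0.0282, 0.0571]
tool_rot: [0.999, -0.04, -0.001, -0.0]
force: [-0.6, -0.8, -1.5]
finger_gap: 0.619
gripper_force: 84.3
```

```bash
python3 f.py; python3 -c "
from h import *
print(now().round(4))"
```

```text
[0.4802 0.0282 0.0571] [-0.59 -0.76 -1.46] [-0.018 -0.033  0.048] 23.65 [-1.8e-03 -9.0e-04 -1.0e+00]
[[ 9.967e-01 -8.090e-02 -1.700e-03  4.802e-01]
 [-8.090e-02 -9.967e-01  1.100e-03  2.820e-02]
 [-1.800e-03 -9.000e-04 -1.000e+00  5.710e-02]
 [ 0.000e+00  0.000e+00  0.000e+00  1.000e+00]]
```

Emit:
apply_moves(plan=[[0, 0, 0.016, 0, 0, 0, 1], [0, 0, 0.016, 0, 0, 0, 1], [0, 0, 0.008, 0, 0, 0, 1], [0, 0, 0.003, 0, 0, 0, 1], [0, 0, 0, 0, 0, 0, 1], [0, 0, 0, 0, 0, 0, 1]])

```text
t: 24.4
tcp_pos: [0.4804, 0.0284, 0.0145]
tool_rot: [0.999, -0.04, -0.0, -0.0]
force: [0.3, 0.8, -1.1]
finger_gap: 0.614
gripper_force: 84.3
```

Emit:
apply_moves(plan=[[0, 0, 0.0015, 0, 0, 0, 1], [0, 0, 0, 0, 0, 0, 1]])

```text
t: 24.65
tcp_pos: [0.4801, 0.0285, 0.0128]
tool_rot: [0.999, -0.04, -0.001, -0.0]
force: [0.1, 0.1, -1.5]
finger_gap: 0.62
gripper_force: 84.3
```

Emit:
apply_moves(plan=[[0, 0, 0.001, 0, 0, 0, 1], [0, 0, 0, 0, 0, 0, 1]])

```text
t: 24.9
tcp_pos: [0.48, 0.0285, 0.0116]
tool_rot: [0.999, -0.04, -0.001, -0.0]
force: [0.5, -0.8, -1.9]
finger_gap: 0.612
gripper_force: 84.3
```

```bash
python3 f.py
```

```text
[0.48   0.0285 0.0116] [ 0.51 -0.8  -1.86] [ 0.016 -0.068  0.024] 24.9 [-2.e-03 -4.e-04 -1.e+00]
```

Emit:
apply_moves(plan=[[0, 0, 0.0008, 0, 0, 0, 1], [0, 0, 0, 0, 0, 0, 1]])

```text
t: 25.15
tcp_pos: [0.4801, 0.0285, 0.0109]
tool_rot: [0.999, -0.04, -0.001, -0.0]
force: [0.2, -0.3, 1.6]
finger_gap: 0.618
gripper_force: 84.4
```

Emit:
apply_moves(plan=[[0, 0, 0, 0, 0, 0, -0.4], [0, 0, 0, 0, 0, 0, -1], [0, 0, 0, 0, 0, 0, -1], [0, 0, 0, 0, 0, 0, -1], [0, 0, 0, 0, 0, 0, -1]])

```text
t: 25.78
tcp_pos: [0.48, 0.0284, 0.0108]
tool_rot: [0.999, -0.04, -0.001, -0.0]
force: [0.4, -0.6, -0.5]
finger_gap: 0.996
gripper_force: 0.0
```

Emit:
apply_moves(plan=[[0, 0, -0.01, 0, 0, 0, -1], [0, 0, -0.03, 0, 0, 0, -1], [0, 0, -0.04, 0, 0, 0, -1], [0, 0, -0.04, 0, 0, 0, -1], [0, 0, 0, 0, 0, 0, -1], [0, 0, 0, 0, 0, 0, -1], [0, 0, 0, 0, 0, 0, -1]])

```text
t: 26.65
tcp_pos: [0.4793, 0.0286, 0.1299]
tool_rot: [0.999, -0.04, -0.002, -0.0]
force: [0.1, 0.6, 0.4]
finger_gap: 1.002
gripper_force: 0.0
```

```bash
python3 f.py
python3 - <<'E'
from h import *
save("wrist","w5.png")
E
```

```text
[0.4793 0.0286 0.1299] [0.09 0.55 0.4 ] [0.005 0.03  0.073] 26.65 [-4.5e-03 -6.0e-04 -1.0e+00]
```

View pics/w5.png

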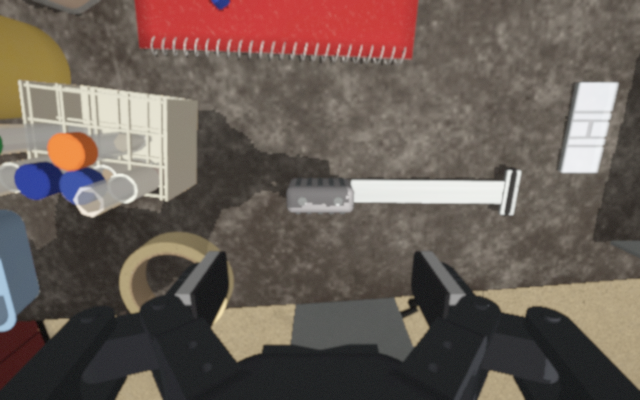

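The probe lies flat and released, with its grip at about (320,195) and bar at (511,192). It is clear of the glass at (590,128), which lies flat in front of the shelf. I'm handing in.

```bash
python3 -c "
from station import *
print(sign_off())"
```

```text
the job is handed in; nothing more can be done
None
```

I dragged the glass chamber out to about 30 mm in front of the shelf edge at a press of roughly 6 N, laid the probe flat on the open worktop clear of glass and shelf, and handed the job in at about 27 s; sign-off returned no verdict.

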